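Lock the lamp unit's cover with its quarter-turn stud

ROBOT

A 6-joint arm with a two-finger parallel gripper is mounted at the origin on the work surface. World frame = base frame: x ahead of the robot, y to its left, z up, the work surface at z = 0. Lengths are in m, angles in rad, forces in N, time in s.
With the tool pointing down it reaches from about 0.25 to 0.85 m from the base axis. Payload 12.5 kg.
Tool frame: the origin (TCP) lies at the very end of the fingers, on their centre line; the grasp point (between the pads) lies 19 mm behind it; z points along the fingers, x is the direction in which the jaws open and shut, and the axes are right-handed (so a half turn about z gives the same grasp; the last joint's range is limited). The gripper opens to 93 mm and grips with 3 to 60 N. Pads are 15 mm wide; open, the fingers measure 128 mm over their backs; the gripper's body (75 mm by 188 mm) begins 65 mm behind the grasp point.
Start: joints at [-1.289, 0.351, 1.652, -0, 1.139, -0.085], TCP at [0.197, -0.513, 0.219] pointing down, gripper open.
Joint ranges: [-2.75, 2.75], [-0.79, 2.1], [0.01, 2.65], [-1.57, 4.71], [0.07, 3.14], [-2.87, 2.87]. Speed limits (rad/s): [2.22, 2.22, 2.79, 3.14, 3.14, 3.14].

INTERFACE

Orientations are given as a unit quaternion [x, y, z, w].
In Python, from station import * gives the robot as it stands. The module is installed in compiled form; this text tells all that it offers.
- The arm moves only by the shell command python3 -m pendant 'ROWS'. ROWS is JSON, a list of rows, each a list of 3 entries, a list of its own where there are three numbers: the shift along the tool's x, y, z in mm, then the turn, a rotation vector about the tool's x, y, z in rad, then the opening, from 0 (shut) to 1 (fully open). In form: [[[tx, ty, tz], [wx, wy, wz], grip], ...]. A call has 1 to 5 rows; each row is the pose to reach, as a shift and turn from the pose measured when the call began, along the tool's axes at that moment; what a row does not reach only later rows make up. A row lasts 1/12 s, in which the tool goes at most 41.7 mm and 7.16 degrees, less where a joint would pass 70% of its speed; a pose out of reach is approached as far as the arm can. A call with a gripper value outside its range is refused whole. The fingers move at their own pace and stop on an object; the grip force is fixed at half the most. Time passes only in rows, so rows that repeat a pose let the fingers close. It gives the time, the measured TCP pose, the force and the opening at its end, in the units of the state.
- read_state(): the state, without advancing time (a new reading comes with each control period).
- snapshot(name): name is "scene" or "top"; returns the picture (400x640x3 uint8, red, green, blue); there is no depth.
- calibration(name): a dict with "intrinsics" (3x3 intrinsics, pixels), "dist_coeffs" ([k1, k2, p1, p2, k3] as OpenCV has them; the pictures are not rectified), "extrinsics" (4x4, takes a point from camera to world coordinates). Camera axes: x right, y down, z forward; pixel columns grow to the right and rows downward; lengths in m; the calibration is good to about 2 mm. A picture is of the moment at which its call begins. calibration takes no time and is no camera call.
- close_job(): hands the job in, once; it reports no verdict.
Trained networks look in the newest picture that a camera, given by its name, has taken for a name from the list of things; names that differ only in an ending like _2 or _b are one class to them, and where a whole thing is asked for, a point or a joint stands for the part that bears it (a point fixed in the world has none). Each returns a list of dicts, best first, with "confidence" (0 to 1); they miss things now and then, are a little off and sometimes report something else, mostly with a low value. They report only what shows in the picture. A call takes as long as a camera call. They do not tell look-alikes from the thing itself.
- spot_in(camera, query): "extent" ([left, top, right, bottom] in pixels, round what is visible of it).
- masks_of(camera, query): "pixels" (400x640 bool, what is visible of it) and "extent" ([left, top, right, bottom] in pixels, round what is visible of it).
The state is a dict: "time_s": time; "joints": joint angles; "joint_velocities": joint speeds; "effort": joint torques, N m; "ee_pos": TCP position; "orientation": TCP orientation; "ft_force": force on the tool from outside, world axes, zero at the start; "moment": the same for the moment, N m; "finger_gap": opening from 0.0 (shut) to 1.0 (fully open).
Only numpy, scipy, OpenCV 4.12 (cv2) and the standard library are available. Lean on these libraries where they do the work, as an engineer would, in place of code of your own. Each camera call takes 0.05 s, during which the arm holds its last target.

TASK

Take the orange-handled key from its black stand, put its blade in the slot of the brass stud on the lamp unit's cover, press the stud down and turn it clockwise until you feel it drop into its catch, and put the key back upright in its stand. Work the stud with the key alone, firmly but without forcing it, do not keep turning once it has dropped, and leave the tray, the pots and the pendant where they are.

Things in the scene. Friction and masses are not known exactly. Their poses are not given: they have to be found in the camera images.
- unit: Grey bench lamp unit, a fixed box 170 (x) x 150 (y) x 62 mm high with a white cover on top; origin at the centre of its underside, z up. The brass stud stands on the cover, its axis 20 mm from the centre towards the unit's -x side (at x = -20, y = 0 in the unit's frame). The dots on the cover are decoration.
- stud: The quarter-turn stud: a fixed point on the stud's axis at the level of the cover, 62 mm above the table, z up. The stud's brass head is a disc of 34 mm diameter whose top stands 18 mm above the cover at the start and 7 mm above it when locked.
- stud_slot (a point): Centre of the floor of the slot in the stud's head; moves and turns with the head. Its x axis runs along the slot, z up. The slot is 26 mm long (closed at both ends), 5.5 mm wide and 6 mm deep, open at the top of the head; the key's blade has about 0.1 rad of play either way in it.
- stud_press (a joint): How far the stud is pressed down, m: 0 at the start (up), 0.011 at the bottom. A snap spring resists with about 8 N at the top, less as it goes down, and holds the stud down once it is past 0.0075. Unless it has turned to its catch the stud goes down only to 0.006, on a hard stop, where it can turn; pressed less than 0.004 it cannot be turned further than 0.1 to 0.4 rad. If let go part way it rises to about 0.004 and stays there.
- stud_turn (a joint): How far the stud is turned, rad: 0 at the start, growing clockwise from above, against slight friction. The catch differs from unit to unit and cannot be seen: somewhere from 0.85 to 1.35 the stud, if pressed, drops 5 mm (from 0.006 to 0.011) and is held. A hard stop comes about 0.2 rad after the drop can begin; turning on against it soon overloads the stud (key force over 40 N).
- key: The key, 92 mm long, 120 g: origin at the centre of the blade's bottom edge, z up along the key to its handle, x along the blade's width. Steel blade 22 mm (x) x 3 mm (y) x 9 mm high; round steel shank of 10 mm diameter from 7 to 44 mm; flat orange handle 44 mm (x) x 12 mm (y) from 42 to 92 mm above the blade's edge, to be gripped across its 12 mm thickness. It starts upright in the stand, the handle's underside resting on the stand's top.
- key_tip (a point): Centre of the bottom edge of the key's blade (the key's origin), axes as the key's.
- key_grip (a point): Good point to grip the key: in the handle, 74 mm above the blade's edge, on the axis; axes as the key's, fingers closing along y.
- stand: The key's stand, a fixed black block 64 (x) x 44 (y) x 50 mm high; origin at the centre of its underside, z up. The hole in its top is 28 mm (x) x 14 mm (y) and 46 mm deep; the key hangs in it by its handle, which lies along x, blade edge 8 mm above the table.
- tray: White tray 170 x 110 x 22 mm with three enamelled baubles up to 44 mm high fixed in it; origin at the centre of its underside. Leave alone.
- pot_red: Glass pot with a red cap, 40 mm diameter, 55 mm high; origin at the centre of its underside. Leave alone.
- pot_black: Amber pot with a black cap, 48 mm diameter, 40 mm high; origin at the centre of its underside. Leave alone.
- pendant: Flat round red pendant, 56 mm diameter, 9 mm high, lying on the table; origin at the centre of its underside. Leave alone.
Not all that is in view belongs to the job. What is shaped like the key but blue or purple is not meant.

How it is judged:
By the outcome, as a careful person would: the job done as asked, in the order asked, and still so for the second after the job is handed in, with the robot touching nothing.
It also fails if it takes over 67 s, if anything falls off the work surface, if the arm or the gripper's body presses on something with over 40 N, if the wrist force passes 120 N, or if a joint passes its speed limit or range.

## Working session

There is one attempt and no reset: what is moved stays moved. The work goes in short steps, Python scripts to look and compute and a shell command to move; the robot and the scene stay as the last step left them, time stands still between calls to the robot, and variables do not carry over. Pictures are saved under pics/ and viewed, and the job is handed in when it is done.

```bash
mkdir -p pics; python3 - <<'E'
from station import *
import cv2,numpy as np
s=read_state();print({k:np.round(v,3).tolist() for k,v in s.items()})
for c in("scene","top"):
    im=snapshot(c);cv2.imwrite(f"pics/{c}0.png",im[:,:,::-1])
    k=calibration(c);print(c,np.round(k["intrinsics"],1).tolist(),k["dist_coeffs"],np.round(k["extrinsics"],4).tolist())
    for q in("key","stand","stud","unit","stud_slot"):
        try:
            print(q,[(np.round(d["confidence"],2),np.round(d["extent"]).tolist()) for d in spot_in(c,q)])
        except Exception as e: print(q,e)
E
```

```text
{'time_s': 0.0, 'joints': [-1.289, 0.351, 1.652, -0.0, 1.139, -0.085], 'joint_velocities': [-0.0, 0.001, 0.0, 0.002, 0.0, -0.003], 'effort': [0.002, -49.732, -28.525, 0.07, 0.026, -0.0], 'ee_pos': [0.197, -0.513, 0.218], 'orientation': [0.824, -0.566, -0.0, -0.0], 'ft_force': [0.362, -0.103, 0.358], 'moment': [0.042, 0.01, 0.041], 'finger_gap': 1.001}
scene [[413.2, 0.0, 324.1], [0.0, 413.2, 195.2], [0.0, 0.0, 1.0]] [-0.05123011  0.          0.          0.          0.        ] [[0.7395, 0.3896, -0.5489, 1.215], [0.6727, -0.4555, 0.583, -0.6926], [-0.0229, -0.8004, -0.599, 0.7372], [0.0, 0.0, 0.0, 1.0]]
key [(np.float64(0.94), [239.0, 230.0, 256.0, 264.0]), (np.float64(0.83), [185.0, 230.0, 209.0, 257.0]), (np.float64(0.75), [258.0, 204.0, 278.0, 235.0]), (np.float64(0.75), [201.0, 200.0, 221.0, 224.0]), (np.float64(0.68), [342.0, 143.0, 399.0, 177.0]), (np.float64(0.47), [228.0, 206.0, 239.0, 229.0])]
stand [(np.float64(0.66), [223.0, 221.0, 248.0, 245.0])]
stud [(np.float64(0.69), [313.0, 181.0, 324.0, 193.0])]
unit [(np.float64(0.69), [285.0, 173.0, 358.0, 236.0])]
stud_slot []
top [[450.6, 0.0, 324.2], [0.0, 450.6, 196.6], [0.0, 0.0, 1.0]] [-0.09663768  0.          0.          0.          0.        ] [[0.0124, -0.9915, 0.1292, 0.4382], [-0.9999, -0.0135, -0.0074, -0.0318], [0.009, -0.1291, -0.9916, 1.1632], [0.0, 0.0, 0.0, 1.0]]
key [(np.float64(0.63), [411.0, 221.0, 421.0, 243.0]), (np.float64(0.57), [377.0, 209.0, 394.0, 215.0]), (np.float64(0.51), [452.0, 231.0, 473.0, 240.0]), (np.float64(0.48), [411.0, 260.0, 423.0, 276.0]), (np.float64(0.43), [417.0, 192.0, 438.0, 202.0])]
stand [(np.float64(0.81), [401.0, 223.0, 422.0, 249.0])]
stud [(np.float64(0.57), [313.0, 196.0, 326.0, 214.0])]
unit [(np.float64(0.76), [283.0, 155.0, 360.0, 240.0])]
stud_slot [(np.float64(0.55), [312.0, 198.0, 328.0, 209.0])]
```

View pics/scene0.png

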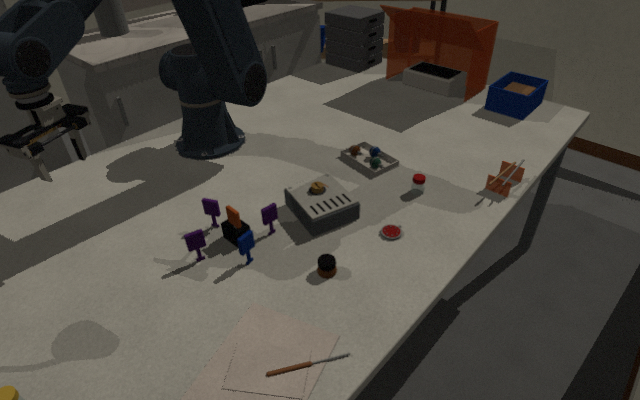

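View pics/top0.png

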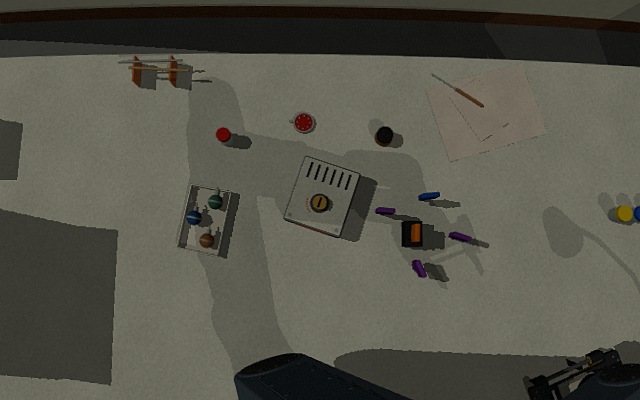

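```bash
python3 - <<'E'
import cv2,numpy as np
a=cv2.imread("pics/top0.png");b=cv2.imread("pics/scene0.png")
c1=cv2.resize(a[180:290,365:485],(480,440),interpolation=cv2.INTER_CUBIC)
c2=cv2.resize(a[145:245,275:365],(317,352),interpolation=cv2.INTER_CUBIC)
cv2.imwrite("pics/c_top.png",cv2.resize(a[180:290,365:485],(654,600),interpolation=cv2.INTER_CUBIC))
cv2.imwrite("pics/c_unit.png",cv2.resize(a[150:245,275:365],(568,600),interpolation=cv2.INTER_CUBIC))
cv2.imwrite("pics/c_scene.png",cv2.resize(b[185:280,175:290],(726,600),interpolation=cv2.INTER_CUBIC))
E
```

```text
(no output)
```

View pics/c_top.png

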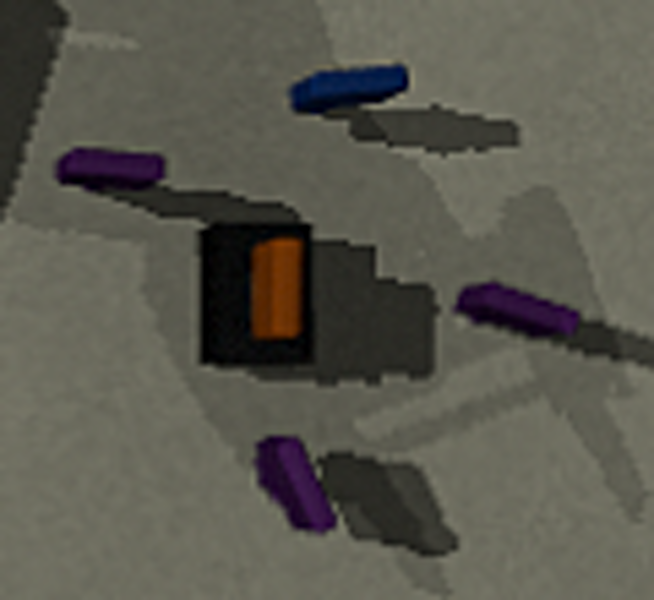

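View pics/c_unit.png

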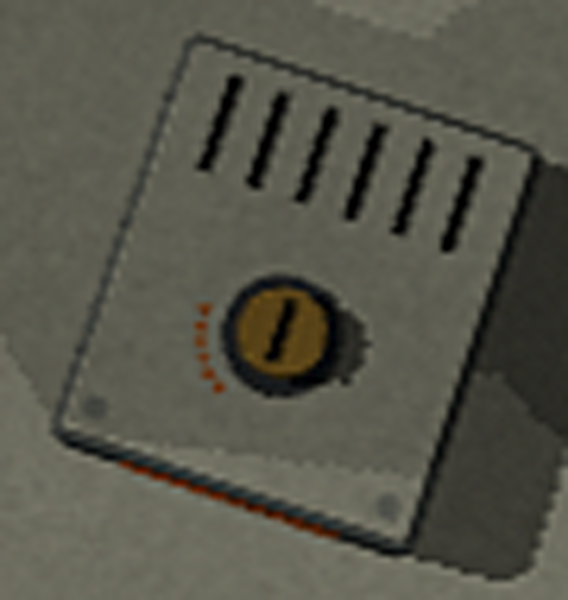

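View pics/c_scene.png

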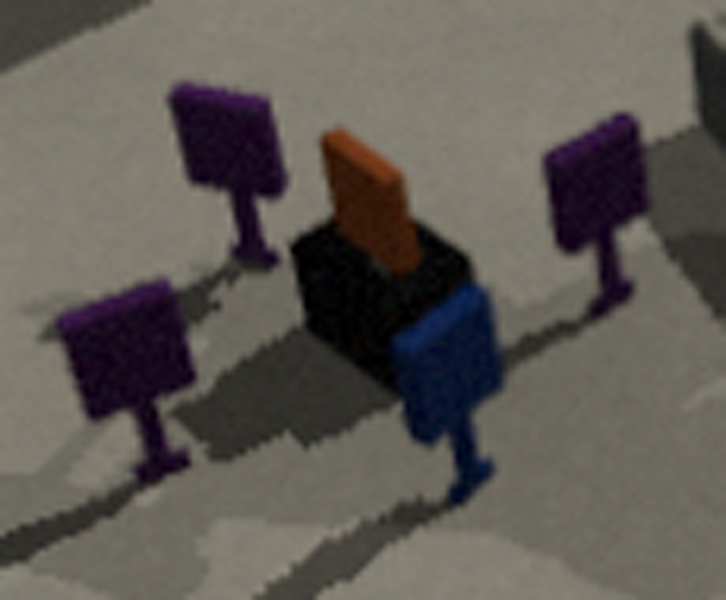

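The orange-handled key in the black stand is at top px (416,234) and scene px (233,218). The four look-alikes standing around it are blue at top (429,196) and purple at (385,211), (461,237) and (419,268). Only the orange one is in the stand, and the enlarged crops confirm it. The stud is at top px (319,203), with its slot tilted about 18° clockwise from image-up. Next I'll fit the poses.

```bash
cat > h.py <<'E'
from station import *
import cv2,numpy as np
from scipy.optimize import minimize
C={c:calibration(c) for c in("scene","top")}
def proj(c,P):
    k=C[c];T=np.linalg.inv(k["extrinsics"])
    return cv2.projectPoints(np.asarray(P,float).reshape(-1,1,3),cv2.Rodrigues(T[:3,:3])[0],T[:3,3],k["intrinsics"],np.array(k["dist_coeffs"]))[0].reshape(-1,2)
def box(x,y,yaw,lx,ly,z0,z1,ox=0,oy=0):
    p=np.array([[a*lx/2+ox,b*ly/2+oy] for a in(-1,1) for b in(-1,1)])
    R=np.array([[np.cos(yaw),-np.sin(yaw)],[np.sin(yaw),np.cos(yaw)]])
    p=p@R.T+[x,y]
    return np.vstack([np.c_[p,np.full(4,z)] for z in(z0,z1)])
def disc(x,y,r,z0,z1):
    t=np.linspace(0,2*np.pi,40)
    return np.vstack([np.c_[x+r*np.cos(t),y+r*np.sin(t),0*t+z] for z in(z0,z1)])
S=8
def sil(c,P,roi):
    x0,y0,x1,y1=roi
    h=cv2.convexHull(((proj(c,P)-[x0,y0]+.5)*S*16).astype(np.int32))
    m=np.zeros(((y1-y0)*S,(x1-x0)*S),np.uint8)
    cv2.fillConvexPoly(m,h,255,shift=4)
    return cv2.resize(m,(x1-x0,y1-y0),interpolation=cv2.INTER_AREA)/255.
def ray(c,u,z):
    k=C[c];n=cv2.undistortPoints(np.array([[u]],float),k["intrinsics"],np.array(k["dist_coeffs"]))[0,0]
    E=k["extrinsics"];d=E[:3,:3]@[n[0],n[1],1];o=E[:3,3]
    return o+d*(z-o[2])/d[2]
def fit(cost,x0):
    best=None
    for sc in(1,.3):
        st=np.array([.006,.006,.12])[:len(x0)]*sc
        sim=np.vstack([x0]+[np.array(x0)+np.eye(len(x0))[i]*st[i] for i in range(len(x0))])
        r=minimize(cost,x0,method="Nelder-Mead",options=dict(initial_simplex=sim,xatol=1e-5,fatol=1e-4));x0=r.x
    return r.x,r.fun
def orange(im):
    h=cv2.cvtColor(im,cv2.COLOR_RGB2HSV).astype(int)
    f=im.astype(float)
    return np.clip((f[...,0]-f[...,2]-15)/60,0,1)
E
python3 - <<'E'
from h import *
I={c:cv2.imread(f"pics/{c}0.png")[:,:,::-1].copy() for c in C}
roi={"top":(405,215,430,255),"scene":(222,198,246,240)}
def w(c):
    x0,y0,x1,y1=roi[c];return orange(I[c][y0:y1,x0:x1])
M={c:w(c) for c in C}
print({c:M[c].sum() for c in C})
print("init",ray("top",(416,232),.1))
x0=[*ray("top",(416,232),.1)[:2],-.05]
def cost(p,cs): return sum(((sil(c,box(p[0],p[1],p[2],.044,.012,.05,.1),roi[c])-M[c])**2).sum() for c in cs)
for cs in(["top"],["scene"],["top","scene"]): print("key",cs,fit(lambda p:cost(p,cs),x0))
# stand: very dark in top
x0_=ray("top",(412,235),.05)
f=I["top"].astype(float)
print("dark vals",f[235,404:412].mean(1),f[228:245,430].mean(1))
r=(395,212,430,258)
D=f[r[1]:r[3],r[0]:r[2]]
Mk=np.clip((45-D.max(2))/25,0,1)
Ms=np.maximum(Mk,orange(I["top"][r[1]:r[3],r[0]:r[2]]))
print(Mk.sum())
def cs_(p):
    s=np.maximum(sil("top",box(p[0],p[1],p[2],.064,.044,0,.05),r),0)
    k=sil("top",box(p[0],p[1],p[2],.044,.012,.05,.1),r)
    return ((np.maximum(s,k)-Ms)**2).sum()
print("stand",fit(cs_,[x0_[0],x0_[1],-.05]))
# unit
p=ray("top",(319,203),.08);print("stud ray",p)
cs=[(306,156),(360,173.5),(340,237),(284.5,219)]
for u in cs: print(ray("top",u,.062))
E
```

```text
{'scene': np.float64(140.66666666666666), 'top': np.float64(156.81666666666666)}
init [ 0.49504925 -0.2583052   0.1       ]
key ['top'] (array([ 0.49508236, -0.2613749 , -0.00820894]), np.float64(7.196104382929642))
key ['scene'] (array([ 0.490849  , -0.26238517, -0.19418798]), np.float64(51.66391003460207))
key ['top', 'scene'] (array([ 0.49473645, -0.26212533, -0.14616521]), np.float64(76.12263648596692))
dark vals [ 8.66666667  7.66666667 11.33333333  8.          7.          7.66666667
  7.33333333 35.33333333] [42.         43.66666667 41.         41.         40.66666667 41.66666667
 40.         41.33333333 44.66666667 41.         40.33333333 40.33333333
 41.         40.66666667 41.33333333 43.66666667 38.33333333]
417.04
stand (array([ 0.49494905, -0.2633154 , -0.0099475 ]), np.float64(26.84241972318339))
stud ray [ 0.56353746 -0.02740327  0.08      ]
[0.68320373 0.00675345 0.062     ]
[ 0.64075958 -0.12816616  0.062     ]
[ 0.48283175 -0.07969026  0.062     ]
[0.52502935 0.05661476 0.062     ]
```

```bash
python3 - <<'E'
from h import *
I={c:cv2.imread(f"pics/{c}0.png")[:,:,::-1].copy() for c in C}
def draw(c,roi,Ps,name,k):
    x0,y0,x1,y1=roi
    im=cv2.resize(I[c][y0:y1,x0:x1],None,fx=k,fy=k,interpolation=cv2.INTER_NEAREST)[:,:,::-1].copy()
    for P,col in Ps:
        h=cv2.convexHull(((proj(c,P)-[x0,y0]+.5)*k).astype(np.int32));cv2.polylines(im,[h],True,col,1)
    return im
key=box(.4951,-.2614,-.0082,.044,.012,.05,.1);st=box(.495,-.2633,-.01,.064,.044,0,.05)
st_t=box(.495,-.2633,-.01,.064,.044,.05,.05)
a=draw("top",(395,212,435,262),[(key,(0,255,0)),(st,(255,255,0)),(st_t,(255,0,255))],"",10)
b=draw("scene",(215,195,255,250),[(key,(0,255,0)),(st,(255,255,0)),(st_t,(255,0,255))],"",9)
a=cv2.resize(a,(a.shape[1]*495//500,495))
cv2.imwrite("pics/ov1.png",np.hstack([a,b]))
u=(.583,-.036,-.302)
U=box(*u,.170,.150,.062,.062);hd=(u[0]-.02*np.cos(u[2]),u[1]-.02*np.sin(u[2]))
H=disc(*hd,.017,.080,.080);sl=box(*hd,u[2],.026,.0055,.08,.08)
L=[(U,(0,255,0)),(H,(255,255,0)),(sl,(255,0,255))]
a=draw("top",(278,148,368,244),L,"",5);b=draw("scene",(280,168,362,238),L,"",4)
b=np.vstack([b,np.zeros((480-b.shape[0],b.shape[1],3),np.uint8)])
cv2.imwrite("pics/ov2.png",np.hstack([a[:480,:],b])[:, :790])
E
```

```text
(no output)
```

View pics/ov1.png

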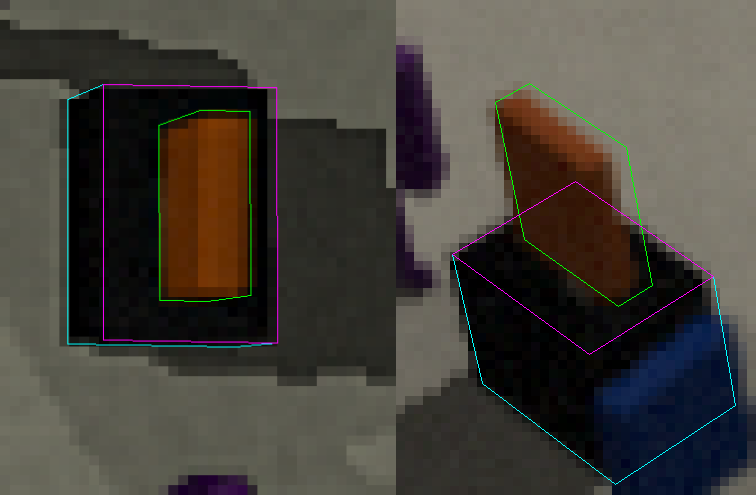

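View pics/ov2.png

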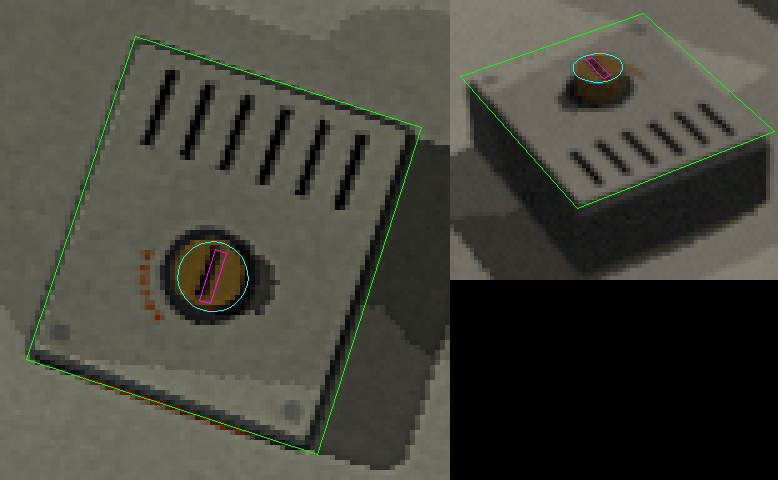

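```bash
cat > go.py <<'E'
import sys,numpy as np
from station import *
from scipy.spatial.transform import Rotation as R
def delta(x,y,z,yaw):
    s=read_state();r=R.from_quat(s["orientation"])
    c,si=np.cos(yaw),np.sin(yaw)
    rt=R.from_matrix(np.array([[c,si,0],[si,-c,0],[0,0,-1]]).T if False else np.column_stack([[c,si,0],[si,-c,0],[0,0,-1]]))
    d=r.inv().apply(np.array([x,y,z])-s["ee_pos"])*1000
    w=(r.inv()*rt).as_rotvec()
    m=r.as_matrix()
    print("t %.2f pos %s yaw %.3f F %s M %s gap %.3f j6 %.2f"%(s["time_s"],np.round(s["ee_pos"],4),np.arctan2(m[1,0],m[0,0]),np.round(s["ft_force"],1),np.round(s["moment"],2),s["finger_gap"],s["joints"][5]))
    print("shift mm",np.round(d,1),"turn",np.round(w,3))
if __name__=="__main__": delta(*map(float,sys.argv[1:5]))
E
python3 go.py 0.495 -0.2615 0.17 1.56
```

```text
t 0.60 pos [ 0.1973 -0.5134  0.2186] yaw -1.204 F [-0.1  0.  -0.1] M [-0.02  0.05 -0.03] gap 1.003 j6 -0.08
shift mm [-128.4 -368.3   48.6] turn [ 0.     0.    -2.764]
```

```bash
python3 -m pendant '[[[-26,-74,10],[0,0,-0.12],0.45],[[-51,-148,20],[0,0,-0.24],0.45],[[-77,-222,30],[0,0,-0.36],0.45],[[-102,-296,40],[0,0,-0.48],0.45],[[-127,-368,48],[0,0,-0.6],0.45]]'; python3 go.py 0.495 -0.2615 0.17 1.56
```

```text
time_s: 1.02
ee_pos: [0.3566, -0.3789, 0.1925]
orientation: [0.956, -0.295, 0.0, 0.0]
ft_force: [0.4, -0.5, 0.4]
finger_gap: 0.686
t 1.02 pos [ 0.3566 -0.3789  0.1925] yaw -0.599 F [ 0.4 -0.5  0.4] M [-0.07 -0.06 -0.04] gap 0.686 j6 -0.31
shift mm [  48.2 -175.    22.5] turn [ 0.    -0.    -2.159]
```

```bash
python3 -m pendant '[[[10,-35,4],[0,0,-0.12],0.45],[[20,-70,9],[0,0,-0.24],0.45],[[29,-105,14],[0,0,-0.36],0.45],[[39,-140,18],[0,0,-0.48],0.45],[[48,-175,22],[0,0,-0.6],0.45]]'; python3 go.py 0.495 -0.2615 0.17 1.56
```

```text
time_s: 1.43
ee_pos: [0.4961, -0.2599, 0.1703]
orientation: [1.0, 0.004, 0.0, 0.0]
ft_force: [0.2, -0.2, 1.1]
finger_gap: 0.451
t 1.43 pos [ 0.4961 -0.2599  0.1703] yaw 0.008 F [ 0.2 -0.2  1.1] M [-0.09 -0.06  0.  ] gap 0.451 j6 -0.57
shift mm [-1.1  1.6  0.3] turn [ 1.000e-03 -0.000e+00 -1.552e+00]
```

```bash
python3 -m pendant '[[[0,0,0],[0,0,-0.12],0.45],[[0,0,0],[0,0,-0.24],0.45],[[0,0,0],[0,0,-0.36],0.45],[[0,0,0],[0,0,-0.48],0.45],[[-1,1,0],[0,0,-0.6],0.45]]';python3 -m pendant '[[[0,0,0],[0,0,-0.12],0.45],[[0,0,0],[0,0,-0.24],0.45],[[0,0,0],[0,0,-0.36],0.45],[[0,0,0],[0,0,-0.48],0.45],[[0,0,0],[0,0,-0.6],0.45]]'; python3 go.py 0.495 -0.2615 0.17 1.56
```

```text
time_s: 1.85
ee_pos: [0.4953, -0.2607, 0.1703]
orientation: [0.953, 0.302, 0.0, 0.0]
ft_force: [-0.2, -1.1, 1.0]
finger_gap: 0.452
time_s: 2.27
ee_pos: [0.4953, -0.2607, 0.1703]
orientation: [0.82, 0.573, 0.0, 0.0]
ft_force: [0.7, -0.3, -0.0]
finger_gap: 0.452
t 2.27 pos [ 0.4953 -0.2607  0.1703] yaw 1.220 F [ 0.7 -0.3 -0. ] M [ 0.01 -0.18 -0.01] gap 0.452 j6 -1.79
shift mm [-0.8 -0.   0.3] turn [ 0.001  0.    -0.34 ]
```

```bash
python3 -m pendant '[[[0,0,0],[0,0,-0.12],0.45],[[-1,0,10],[0,0,-0.24],0.45],[[-1,0,30],[0,0,-0.34],0.45],[[-1,0,50],[0,0,-0.34],0.45],[[-1,0,50],[0,0,-0.34],0.45]]'; python3 go.py 0.495 -0.2615 0.063 1.56
python3 - <<'E'
from h import *
a=snapshot("scene");b=snapshot("top")
cv2.imwrite("pics/g1.png",np.hstack([cv2.resize(a[170:270,175:275],(390,390),interpolation=cv2.INTER_CUBIC),cv2.resize(b[180:280,365:465],(390,390),interpolation=cv2.INTER_CUBIC)])[:,:,::-1])
E
```

```text
time_s: 2.68
ee_pos: [0.4934, -0.2608, 0.1172]
orientation: [0.711, 0.703, -0.001, -0.002]
ft_force: [-1.4, 0.0, -0.7]
finger_gap: 0.447
t 2.68 pos [ 0.4934 -0.2608  0.1172] yaw 1.560 F [-1.4  0.  -0.7] M [ 0.07 -0.12  0.01] gap 0.447 j6 -2.13
shift mm [-0.9  1.8 54.2] turn [-0.004 -0.002 -0.   ]
```

View pics/g1.png

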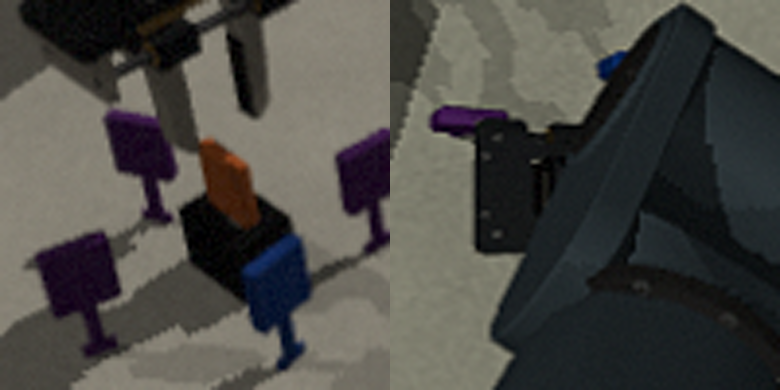

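Scene: the open fingers straddle the orange handle (crop (225,175)), and the neighbouring keys are clear. I'll descend in two steps.

```bash
python3 -m pendant '[[[-1,2,8],[0,0,0],0.45],[[-1,2,18],[0,0,0],0.45],[[-1,2,26],[0,0,0],0.45],[[-1,2,30],[0,0,0],0.45],[[-1,2,30],[0,0,0],0.45]]'; python3 go.py 0.495 -0.2615 0.063 1.56
python3 - <<'E'
from h import *
a=snapshot("scene")
cv2.imwrite("pics/g2.png",cv2.resize(a[180:260,190:270],(560,560),interpolation=cv2.INTER_CUBIC)[:,:,::-1])
E
```

```text
time_s: 3.2
ee_pos: [0.4964, -0.2623, 0.0893]
orientation: [0.711, 0.703, -0.0, -0.001]
ft_force: [-0.3, -0.0, -0.9]
finger_gap: 0.449
t 3.20 pos [ 0.4964 -0.2623  0.0893] yaw 1.559 F [-0.3 -0.  -0.9] M [ 0.06 -0.2  -0.03] gap 0.449 j6 -2.13
shift mm [ 0.8 -1.3 26.3] turn [-0.002 -0.001 -0.001]
```

View pics/g2.png

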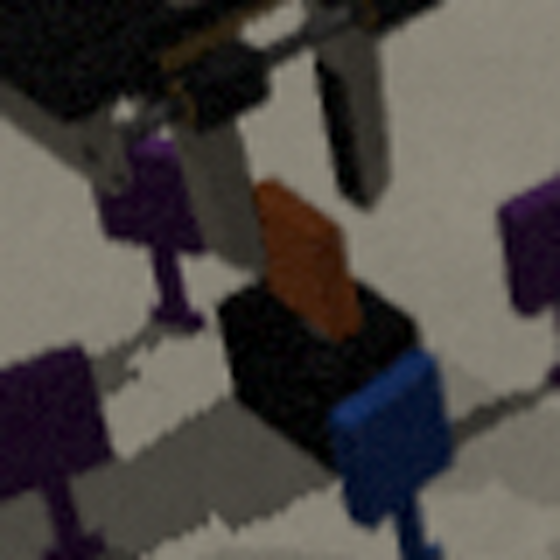

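```bash
python3 -m pendant '[[[1,-1,8],[0,0,0],0.45],[[1,-1,18],[0,0,0],0.45],[[1,-1,26],[0,0,0],0.45],[[1,-1,26],[0,0,0],0.35],[[1,-1,26],[0,0,0],0.25]]'; python3 go.py 0.495 -0.2615 0.063 1.56
python3 -m pendant '[[[0,0,0],[0,0,0],0.2],[[0,0,0],[0,0,0],0.16],[[0,0,0],[0,0,0],0.12],[[0,0,0],[0,0,0],0.08],[[0,0,0],[0,0,0],0.0]]'; python3 go.py 0.495 -0.2615 0.063 1.56
```

```text
time_s: 3.67
ee_pos: [0.4953, -0.2613, 0.0632]
orientation: [0.711, 0.703, -0.0, -0.001]
ft_force: [-0.3, 0.3, 1.2]
finger_gap: 0.35
t 3.67 pos [ 0.4953 -0.2613  0.0632] yaw 1.559 F [-0.3  0.3  1.2] M [ 0.07 -0.17  0.  ] gap 0.350 j6 -2.13
shift mm [-0.2 -0.3  0.2] turn [-0.002 -0.001 -0.001]
time_s: 4.08
ee_pos: [0.4955, -0.2615, 0.0636]
orientation: [0.711, 0.703, -0.0, -0.001]
ft_force: [0.3, 0.1, 1.1]
finger_gap: 0.128
t 4.08 pos [ 0.4955 -0.2615  0.0636] yaw 1.559 F [0.3 0.1 1.1] M [-0.02 -0.12  0.  ] gap 0.128 j6 -2.13
shift mm [-0.  -0.5  0.6] turn [-0.002 -0.001 -0.001]
```

```bash
python3 -m pendant '[[[0,0,-6],[0,0,0],0],[[0,0,-25],[0,0,0],0],[[0,0,-55],[0,0,0],0],[[0,0,-85],[0,0,0],0],[[0,0,-113],[0,0,0],0]]'; python3 go.py 0.5635 -0.029 0.175 1.269
python3 - <<'E'
from h import *
a=snapshot("scene")
cv2.imwrite("pics/g3.png",cv2.resize(a[120:260,170:330],(640,560),interpolation=cv2.INTER_CUBIC)[:,:,::-1])
E
```

```text
time_s: 4.5
ee_pos: [0.4955, -0.2614, 0.1784]
orientation: [0.711, 0.703, -0.0, -0.001]
ft_force: [-0.9, -0.9, -1.7]
finger_gap: 0.126
t 4.50 pos [ 0.4955 -0.2614  0.1784] yaw 1.559 F [-0.9 -0.9 -1.7] M [ 0.03 -0.19  0.02] gap 0.126 j6 -2.13
shift mm [233.2  65.2   3.6] turn [-0.002 -0.001  0.29 ]
```

View pics/g3.png

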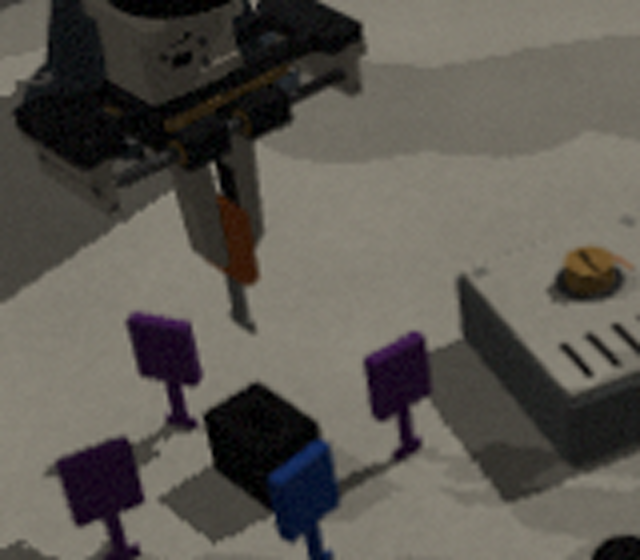

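The key is held and the stand is empty. Next I move over the stud.

```bash
python3 -m pendant '[[[35,10,0],[0,0,0.06],0],[[75,21,0],[0,0,0.12],0],[[115,32,0],[0,0,0.18],0],[[155,43,0],[0,0,0.24],0],[[195,54,0],[0,0,0.29],0]]';python3 go.py 0.5635 -0.029 0.175 1.269
```

```text
time_s: 4.97
ee_pos: [0.5539, -0.0664, 0.1838]
orientation: [0.806, 0.591, 0.001, 0.003]
ft_force: [1.1, -0.8, -1.0]
finger_gap: 0.126
t 4.97 pos [ 0.5539 -0.0664  0.1838] yaw 1.266 F [ 1.1 -0.8 -1. ] M [-0.01 -0.16 -0.04] gap 0.126 j6 -1.47
shift mm [38.6 -2.1  8.8] turn [ 0.006  0.002 -0.003]
```

```bash
python3 -m pendant '[[[20,-1,3],[0.003,0.001,0],0],[[39,-2,9],[0.006,0.002,0],0],[[39,-2,9],[0.006,0.002,0],0],[[39,-2,9],[0.006,0.002,0],0]]';python3 go.py 0.5635 -0.029 0.16 1.269
python3 - <<'E'
from h import *
a=snapshot("scene");b=snapshot("top")
cv2.imwrite("pics/scene1.png",a[:,:,::-1]);cv2.imwrite("pics/top1.png",b[:,:,::-1])
cv2.imwrite("pics/g4.png",np.hstack([cv2.resize(a[135:225,275:365],(400,400),interpolation=cv2.INTER_CUBIC),cv2.resize(b[150:250,275:375],(390,400),interpolation=cv2.INTER_CUBIC)])[:,:,::-1])
E
```

```text
time_s: 5.3
ee_pos: [0.5635, -0.0281, 0.1746]
orientation: [0.806, 0.592, -0.0, -0.001]
ft_force: [-0.5, -0.2, -1.9]
finger_gap: 0.127
t 5.30 pos [ 0.5635 -0.0281  0.1746] yaw 1.267 F [-0.5 -0.2 -1.9] M [ 0.05 -0.22 -0.01] gap 0.127 j6 -1.40
shift mm [-0.9  0.3 14.6] turn [-0.001 -0.    -0.002]
```

View pics/g4.png

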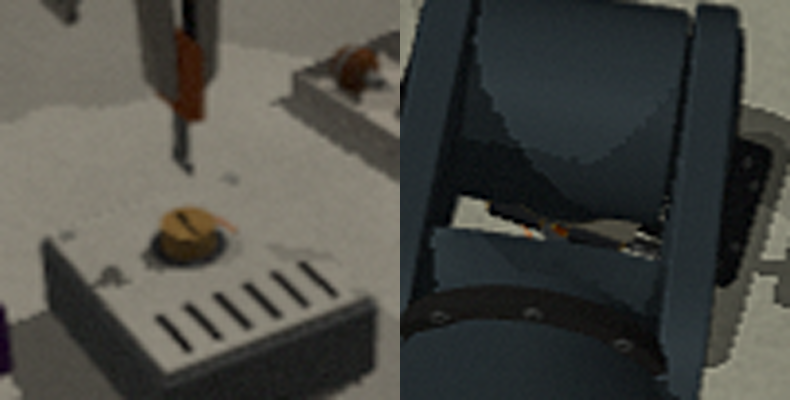

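```bash
python3 - <<'E'
from h import *
s=read_state();x,y,z=s["ee_pos"];yaw=1.267-np.pi/2
im=cv2.imread("pics/scene1.png")
x0,y0,x1,y1=300,138,345,203;k=9
o=cv2.resize(im[y0:y1,x0:x1],None,fx=k,fy=k,interpolation=cv2.INTER_NEAREST);raw=o.copy()
tz=z-.0555
print(tz)
u=(.5637,-.0285)
for P,col in[(box(x,y,yaw,.022,.003,tz,tz+.009),(0,255,0)),(box(x,y,yaw,.044,.012,tz+.042,tz+.092),(0,255,0)),
  (disc(x,y,.005,tz+.009,tz+.044),(0,255,255)),
  (disc(*u,.017,.08,.08),(255,255,0)),(box(*u,-.302,.026,.0055,.08,.08),(255,0,255)),(box(*u,-.302,.026,.0055,.074,.074),(255,0,255))]:
    h=cv2.convexHull(((proj("scene",P)-[x0,y0]+.5)*k).astype(np.int32));cv2.polylines(o,[h],True,col,1)
o=np.hstack([raw,o])
cv2.imwrite("pics/ov3.png",o[:600])
E
```

```text
0.11947471424869502
```

View pics/ov3.png

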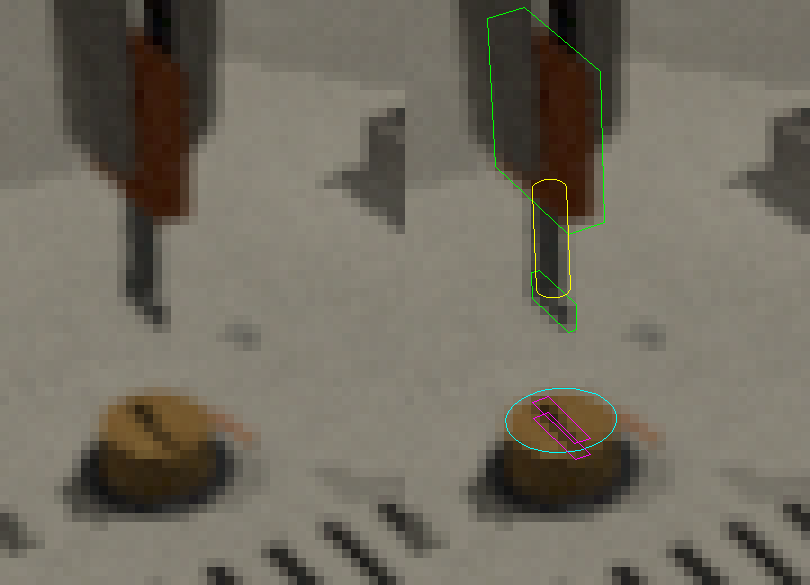

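```bash
cat > rel.py <<'E'
from h import *
import sys
def hullmask(c,parts,roi,off):
    x0,y0,x1,y1=roi;m=np.zeros(((y1-y0)*S,(x1-x0)*S),np.uint8)
    for P in parts:
        h=cv2.convexHull(((proj(c,P)+off-[x0,y0]+.5)*S*16).astype(np.int32));cv2.fillConvexPoly(m,h,255,shift=4)
    return cv2.resize(m,(x1-x0,y1-y0),interpolation=cv2.INTER_AREA)/255.
def keyoff(im,x,y,z,yaw,roi,dz=.0555):
    tz=z-dz;g=im.astype(float).mean(2);x0,y0,x1,y1=roi;G=g[y0:y1,x0:x1]
    parts=[box(x,y,yaw,.022,.003,tz,tz+.009),disc(x,y,.005,tz+.007,tz+.06)]
    bg=np.percentile(G,75)
    def cost(p):
        m=hullmask("scene",parts,roi,p[:2]);return ((bg+(p[2]-bg)*m-G)**2).sum()/1000
    best=min((minimize(cost,[a,b,50],method="Nelder-Mead",options=dict(initial_simplex=[[a,b,50],[a+.7,b,50],[a,b+.7,50],[a,b,40]],xatol=.005,fatol=1e-5)) for a in(-1,0,1) for b in(-1,0,1)),key=lambda r:r.fun)
    return best.x,best.fun
def studoff(im,x,y,top,roi,yaw=-.302):
    # image offset of the head, brass colour; lower end free
    f=im.astype(float);x0,y0,x1,y1=roi
    G=f[y0:y1,x0:x1];lum=G.mean(2)
    A=(G[...,0]-G[...,2])
    # top face: bright brass
    def cost(p):
        m=hullmask("scene",[disc(x,y,.017,top,top)],roi,p[:2])
        sk=hullmask("scene",[disc(x,y,.017,top-p[2]/1000,top)],roi,p[:2])
        sl=hullmask("scene",[box(x,y,yaw,.026,.0055,top,top)],roi,p[:2])*.6
        mod=p[3]*m+p[4]*(sk-m).clip(0)
        mod=mod*(1-sl)
        return ((mod-A)**2).sum()/1000
    i=[0,0,10,60,35]
    best=min((minimize(cost,[a,b]+i[2:],method="Nelder-Mead",options=dict(maxiter=2000,initial_simplex=np.vstack([[a,b]+i[2:]]+[np.array([a,b]+i[2:])+np.eye(5)[j]*[.6,.6,3,10,10][j] for j in range(5)]),xatol=.005,fatol=1e-5)) for a in(-.7,.7) for b in(-.7,.7)),key=lambda r:r.fun)
    return best.x,best.fun
def px2xy(x,y,z):
    P=np.array([[x,y,z],[x+.001,y,z],[x,y+.001,z]]);q=proj("scene",P);return np.column_stack([q[1]-q[0],q[2]-q[0]]) # px per mm
E
python3 - <<'E'
from rel import *
s=read_state();x,y,z=s["ee_pos"];yaw=1.267-np.pi/2
im=cv2.imread("pics/scene1.png")[:,:,::-1]
k=keyoff(im,x,y,z,yaw,(306,163,326,176));print("key",k)
ko=k[0][:2]
J=px2xy(.5637,-.0285,.08);print(J)
for n in("scene0","scene1"):
    im=cv2.imread(f"pics/{n}.png")[:,:,::-1]
    r=studoff(im,.5637,-.0285,.08,(306,174,328,200));print("stud",n,r)
    d=np.linalg.solve(J,r[0][:2]-ko);print("stud xy",.5637+d[0]/1000,-.0285+d[1]/1000)
E
```

```text
key (array([-0.67953548, -0.43312363, 52.3841241 ]), np.float64(9.7902175116159))
[[ 0.26509309  0.24776699]
 [ 0.1361798  -0.1596539 ]]
stud scene0 (array([-1.18015491e-03,  3.02931474e-01,  1.64347895e+01,  5.70543533e+01,
        2.84841748e+01]), np.float64(93.24746212413586))
stud xy 0.5675214163915029 -0.02985076817942246
stud scene1 (array([-0.12323761,  0.30302546, 16.28776547, 69.70688814, 31.97676117]), np.float64(128.4057946620423))
stud xy 0.5672655310580669 -0.030069619063134757
```

```bash
python3 - <<'E'
from rel import *
im=cv2.imread("pics/top0.png")[:,:,::-1].astype(float)
roi=(304,190,336,218);x0,y0,x1,y1=roi
A=(im[...,0]-im[...,2])[y0:y1,x0:x1]
print(np.round(A[2:24,4:28]).astype(int))
def cost(p,full=False):
    x,y=p[0],p[1]
    m=hullmask("top",[disc(x,y,.017,.08,.08)],roi,0);sk=hullmask("top",[disc(x,y,.017,.066,.08)],roi,0)
    sl=hullmask("top",[box(x,y,p[2],.026,.0055,.08,.08)],roi,0)
    mod=(p[3]*m+p[4]*(sk-m).clip(0))*(1-.8*sl)
    return ((mod-A)**2).sum()/1000
for a in(-.25,-.35):
    p0=np.array([.5637,-.0285,a,55,25])
    r=minimize(cost,p0,method="Nelder-Mead",options=dict(maxiter=3000,initial_simplex=np.vstack([p0]+[p0+np.eye(5)[j]*[.003,.003,.1,10,10][j] for j in range(5)]),xatol=1e-5,fatol=1e-5))
    print(r.x,r.fun)
E
```

```text
[[ 12  12  13  12  12  11  12  12  13  14  14  14  15  13  12  13  13  12
   12  11  12  12  12  12]
 [ 11  10  13  13  11  13  14  12  13   9   6   6   7  11  10  12  13  12
   12  13  13  11  12  12]
 [ 12  12  11  13  12  14  12   5  -3  -3  -4  -6  -5  -7  -4   6  11  12
   11  11  12  12  13  12]
 [ 12  12  12  11  11   8   1  -5 -10  -8  11  25  23   4 -13  -7  -2   5
   12  13  14  13  12  12]
 [ 11  12  13  11   9  -3  -8   1  48  79  69  67  70  73  69  40 -11  -4
    0   7  13  13  12  13]
 [  9   9  13  10   0  -7  31  74  66  67  65  60  27  35  56  67  32  -7
   -5  -1   9  13  13  13]
 [ 45  10  11   2  -9  11  52  67  62  61  65  58   3  21  57  71  63  40
   -3  -2   7  13  13  12]
 [ 26  10  10  -4  -2  29  66  66  62  64  62  42  -1  21  54  70  68  61
   29  -4   3   6   8  13]
 [  6  11   9  -7  14  54  63  63  61  62  57  22   0  37  68  65  64  61
   23  -7   0   3   5  10]
 [  7  10   1  -7  22  70  63  60  65  66  58  -1  23  56  68  64  64  63
   53  -9   0   3   6   5]
 [  6  10   0  -8  21  69  63  62  64  63  41  -5  21  54  65  61  64  65
   49  -9  -3   
[... 625 characters left out ...]
2   8  11   4  -5  -3  -4  -2  14  37  44  38  24  17  -1  -4  -8
   -3   5   7   6   8  13]
 [ 17  53  24  10  11   4  -3   0  -6  -6  -5  -5  -5  -1  -5  -5   0   0
    4   9  13   5   6  12]
 [ 25 104  59   9  12  11   7  -3  -2  -4  -3  -3  -3  -2  -3  -1   5  10
   15  13  12  12  13  13]
 [ 16  29   9  10  11  13  12  13   9   0   3  -1   0   3   5  10  14  14
   12  12  13  14  12  12]
 [ 10  11  11  12  13  11  12  13  14  14  14  14  14  14  13  14  12  12
   12  12  12  12  12  11]]
[ 5.66096824e-01 -2.77201892e-02 -3.17449101e-01  6.51145843e+01
  1.85501595e+01] 190.8883632155948
[ 5.66013908e-01 -2.77197840e-02 -3.13386923e-01  6.53613921e+01
  1.41096860e+01] 190.90652299417658
```

```bash
python3 go.py 0.5664 -0.0283 0.146 1.26
```

```text
t 5.40 pos [ 0.5636 -0.0294  0.175 ] yaw 1.265 F [ 0.4 -0.7 -1.4] M [ 0.04 -0.13 -0.  ] gap 0.127 j6 -1.40
shift mm [ 1.9  2.4 29. ] turn [-0.    -0.     0.005]
```

```bash
python3 -m pendant '[[[2,2.7,10],[0,0,0.005],0],[[2,2.7,22],[0,0,0.005],0],[[2,2.7,28],[0,0,0.005],0],[[2,2.7,28],[0,0,0.005],0],[[2,2.7,28],[0,0,0.005],0]]'; python3 -m pendant '[[[0,0,0],[0,0,0],0],[[0,0,0],[0,0,0],0]]';python3 go.py 0.5668 -0.0283 0.146 1.26
python3 - <<'E'
from rel import *
s=read_state();im=snapshot("scene");x,y,z=s["ee_pos"];s2=read_state();print(s["ee_pos"],s2["ee_pos"])
cv2.imwrite("pics/scene2.png",im[:,:,::-1])
x0,y0,x1,y1=300,138,345,203;k=9
o=cv2.resize(im[y0:y1,x0:x1],None,fx=k,fy=k,interpolation=cv2.INTER_CUBIC)
cv2.imwrite("pics/g5.png",o[:,:,::-1])
E
```

```text
time_s: 5.82
ee_pos: [0.5666, -0.0288, 0.1467]
orientation: [0.808, 0.589, -0.0, -0.0]
ft_force: [0.1, 0.1, -0.5]
finger_gap: 0.126
time_s: 5.98
ee_pos: [0.5669, -0.029, 0.1472]
orientation: [0.808, 0.589, 0.0, -0.0]
ft_force: [-0.1, -0.0, -1.9]
finger_gap: 0.127
t 5.98 pos [ 0.5669 -0.029   0.1472] yaw 1.259 F [-0.1 -0.  -1.9] M [ 0.   -0.2   0.03] gap 0.127 j6 -1.39
shift mm [ 0.7 -0.3  1.2] turn [-0.    -0.    -0.001]
[ 0.5668535  -0.02901007  0.14718049] [ 0.56684312 -0.0289149   0.14716077]
```

View pics/g5.png

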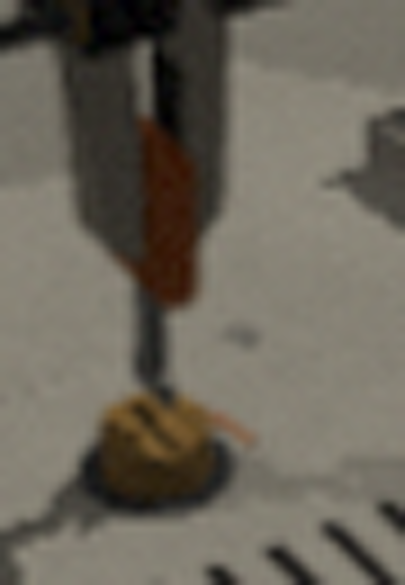

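```bash
python3 - <<'E'
from rel import *
x,y,z,yaw=.56685,-.02895,.1472,1.259-np.pi/2
im=cv2.imread("pics/scene2.png")[:,:,::-1]
k=keyoff(im,x,y,z,yaw,(306,172,328,181));print("key",k);ko=k[0][:2]
J=px2xy(.5665,-.0285,.08)
for n in("scene0","scene1"):
    r=studoff(cv2.imread(f"pics/{n}.png")[:,:,::-1],.5665,-.0285,.08,(306,174,328,200))
    d=np.linalg.solve(J,r[0][:2]-ko);print("off",r[0][:3],"stud xy",.5665+d[0]/1000,-.0285+d[1]/1000)
tz=z-.0555;u=(.5665,-.0285)
x0,y0,x1,y1=302,165,340,200;kk=16
o=cv2.resize(im[y0:y1,x0:x1],None,fx=kk,fy=kk,interpolation=cv2.INTER_NEAREST)[:,:,::-1].copy()
for P,col in[(box(x,y,yaw,.022,.003,tz,tz+.009),(0,255,0)),
  (disc(x,y,.005,tz+.009,tz+.042),(0,255,255)),
  (disc(*u,.017,.08,.08),(255,255,0)),(box(*u,-.31,.026,.0055,.08,.08),(255,0,255))]:
    h=cv2.convexHull(((proj("scene",P)-[x0,y0]+.5)*kk).astype(np.int32));cv2.polylines(o,[h],True,col,1)
cv2.imwrite("pics/ov4.png",o)
E
```

```text
key (array([-0.98333171, -0.3825056 , 53.74952277]), np.float64(14.189995025843968))
off [-0.7489218  -0.07155879 16.38599188] stud xy 0.56799983817163 -0.029163115102725352
off [-0.8577866  -0.08204366 16.11725898] stud xy 0.5677376720881583 -0.029321264778797183
```

View pics/ov4.png

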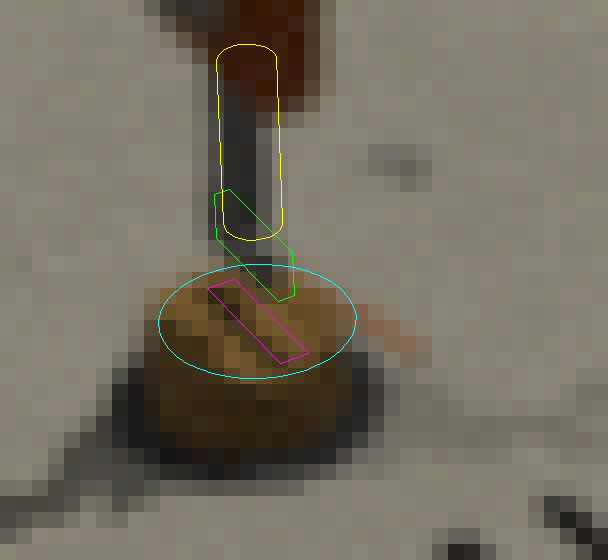

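```bash
python3 -m pendant '[[[0.3,-0.2,4],[0,0,0],0],[[0.3,-0.2,8],[0,0,0],0],[[0.3,-0.2,10],[0,0,0],0],[[0.3,-0.2,12],[0,0,0],0],[[0.3,-0.2,13],[0,0,0],0]]'; python3 go.py 0.5671 -0.0285 0.1295 1.26; python3 -m pendant '[[[0,0,1],[0,0,0],0],[[0,0,2],[0,0,0],0],[[0,0,2.5],[0,0,0],0]]'; python3 go.py 0.5671 -0.0285 0.1295 1.26
```

```text
time_s: 6.45
ee_pos: [0.5666, -0.0285, 0.1337]
orientation: [0.808, 0.589, -0.0, -0.0]
ft_force: [-0.7, -0.3, -0.9]
finger_gap: 0.126
t 6.45 pos [ 0.5666 -0.0285  0.1337] yaw 1.259 F [-0.7 -0.3 -0.9] M [-0.   -0.16  0.07] gap 0.126 j6 -1.39
shift mm [0.2 0.5 4.2] turn [-0.001 -0.    -0.001]
time_s: 6.7
ee_pos: [0.5666, -0.0285, 0.1311]
orientation: [0.808, 0.589, -0.0, -0.0]
ft_force: [0.1, -0.4, -2.1]
finger_gap: 0.128
t 6.70 pos [ 0.5666 -0.0285  0.1311] yaw 1.259 F [ 0.1 -0.4 -2.1] M [ 0.04 -0.16  0.04] gap 0.128 j6 -1.39
shift mm [0.2 0.5 1.6] turn [-0.001 -0.    -0.001]
```

```bash
python3 -m pendant '[[[0,0,1],[0,0,0],0],[[0,0,2],[0,0,0],0],[[0,0,3],[0,0,0],0]]'; python3 go.py 0.5671 -0.0285 0.1235 1.26;  python3 -m pendant '[[[0,0,1],[0,0,0],0],[[0,0,2],[0,0,0],0],[[0,0,2],[0,0,0],0]]'; python3 go.py 0.5671 -0.0285 0.1235 1.26
```

```text
time_s: 6.95
ee_pos: [0.5668, -0.0286, 0.1285]
orientation: [0.808, 0.589, 0.0, -0.0]
ft_force: [-2.1, 0.4, 6.2]
finger_gap: 0.129
t 6.95 pos [ 0.5668 -0.0286  0.1285] yaw 1.259 F [-2.1  0.4  6.2] M [ 0.08  0.32 -0.  ] gap 0.129 j6 -1.39
shift mm [0.1 0.3 5. ] turn [-0.    -0.    -0.001]
time_s: 7.2
ee_pos: [0.5667, -0.0285, 0.1266]
orientation: [0.808, 0.589, -0.0, -0.0]
ft_force: [-2.1, 0.3, 2.3]
finger_gap: 0.129
t 7.20 pos [ 0.5667 -0.0285  0.1266] yaw 1.259 F [-2.1  0.3  2.3] M [0.06 0.25 0.  ] gap 0.129 j6 -1.39
shift mm [0.1 0.3 3.1] turn [-0.    -0.    -0.001]
```

```bash
python3 -m pendant '[[[0,0,1],[0,0,0],0],[[0,0,2],[0,0,0],0],[[0,0,2],[0,0,0],0]]'; python3 -m pendant '[[[0,0,1],[0,0,0],0],[[0,0,1.5],[0,0,0],0],[[0,0,2],[0,0,0],0]]'; python3 go.py 0.5671 -0.0285 0.1235 1.26
```

```text
time_s: 7.45
ee_pos: [0.5667, -0.0285, 0.1243]
orientation: [0.808, 0.589, -0.0, -0.0]
ft_force: [-1.1, 0.3, -1.0]
finger_gap: 0.126
time_s: 7.7
ee_pos: [0.5668, -0.0286, 0.1226]
orientation: [0.808, 0.589, 0.0, -0.0]
ft_force: [-3.6, 0.3, 9.9]
finger_gap: 0.128
t 7.70 pos [ 0.5668 -0.0286  0.1226] yaw 1.259 F [-3.6  0.3  9.9] M [ 0.15  0.68 -0.01] gap 0.128 j6 -1.39
shift mm [ 0.2  0.3 -0.9] turn [-0.    -0.    -0.001]
```

```bash
python3 -m pendant '[[[0,0,0.3],[0,0,0.06],0],[[0,0,0.3],[0,0,0.12],0],[[0,0,0.3],[0,0,0.18],0],[[0,0,0.3],[0,0,0.24],0],[[0,0,0.3],[0,0,0.3],0]]'; python3 go.py 0.5671 -0.0285 0.1235 1.26
```

```text
time_s: 8.12
ee_pos: [0.5667, -0.0292, 0.1226]
orientation: [0.888, 0.46, -0.0, 0.0]
ft_force: [-2.7, -4.7, 3.0]
finger_gap: 0.121
t 8.12 pos [ 0.5667 -0.0292  0.1226] yaw 0.957 F [-2.7 -4.7  3. ] M [-0.96  0.5   0.09] gap 0.121 j6 -1.09
shift mm [ 0.8 -0.1 -0.9] turn [ 0.     0.001 -0.303]
```

```bash
python3 -m pendant '[[[-0.2,0,0.5],[0,0,0.06],0],[[-0.4,0,0.6],[0,0,0.12],0],[[-0.5,0,0.6],[0,0,0.18],0],[[-0.5,0,0.6],[0,0,0.24],0]]'; python3 go.py 0.5671 -0.0285 0.1235 1.26
```

```text
time_s: 8.45
ee_pos: [0.5664, -0.0298, 0.1225]
orientation: [0.937, 0.35, -0.0, 0.001]
ft_force: [-4.3, -1.2, 9.3]
finger_gap: 0.127
t 8.45 pos [ 0.5664 -0.0298  0.1225] yaw 0.714 F [-4.3 -1.2  9.3] M [-0.21  0.89  0.13] gap 0.127 j6 -0.85
shift mm [ 1.4 -0.5 -1. ] turn [ 0.     0.001 -0.546]
```

```bash
python3 -m pendant '[[[-0.2,-0.1,0.4],[0,0,0.06],0],[[-0.3,-0.2,0.5],[0,0,0.12],0],[[-0.3,-0.2,0.5],[0,0,0.18],0]]'; python3 go.py 0.5671 -0.0285 0.1235 1.26; python3 -m pendant '[[[0,0,0.3],[0,0,0.05],0],[[0,0,0.4],[0,0,0.1],0]]'; python3 go.py 0.5671 -0.0285 0.1235 1.26
```

```text
time_s: 8.7
ee_pos: [0.5661, -0.0299, 0.1225]
orientation: [0.965, 0.263, -0.0, 0.001]
ft_force: [-3.0, -1.4, 6.9]
finger_gap: 0.129
t 8.70 pos [ 0.5661 -0.0299  0.1225] yaw 0.532 F [-3.  -1.4  6.9] M [-0.16  0.62  0.15] gap 0.129 j6 -0.66
shift mm [ 1.6 -0.7 -1. ] turn [ 0.001  0.002 -0.728]
time_s: 8.87
ee_pos: [0.566, -0.03, 0.1224]
orientation: [0.977, 0.213, -0.0, 0.001]
ft_force: [-4.7, 0.1, 8.3]
finger_gap: 0.128
t 8.87 pos [ 0.566  -0.03    0.1224] yaw 0.429 F [-4.7  0.1  8.3] M [-0.09  0.81  0.14] gap 0.128 j6 -0.56
shift mm [ 1.7 -0.9 -1.1] turn [ 0.001  0.002 -0.831]
```

```bash
python3 -m pendant '[[[-0.2,-0.2,0.4],[0,0,0.03],0],[[-0.2,-0.2,0.5],[0,0,0.06],0]]'; python3 -m pendant '[[[0,0,0.4],[0,0,0.03],0],[[0,0,0.5],[0,0,0.06],0]]'; python3 go.py 0.5671 -0.0285 0.1235 1.26
```

```text
time_s: 9.03
ee_pos: [0.5658, -0.0301, 0.1225]
orientation: [0.983, 0.183, -0.0, 0.001]
ft_force: [-3.0, -0.3, 10.2]
finger_gap: 0.128
time_s: 9.2
ee_pos: [0.5658, -0.0301, 0.1225]
orientation: [0.988, 0.153, -0.0, 0.001]
ft_force: [-4.5, 0.2, 9.7]
finger_gap: 0.131
t 9.20 pos [ 0.5658 -0.0301  0.1225] yaw 0.306 F [-4.5  0.2  9.7] M [-0.03  0.99  0.04] gap 0.131 j6 -0.44
shift mm [ 1.8 -1.2 -1. ] turn [ 0.002  0.002 -0.954]
```

```bash
python3 -m pendant '[[[0,0,0.4],[0,0,0.03],0],[[0,0,0.5],[0,0,0.06],0]]'; python3 -m pendant '[[[0,0,0.4],[0,0,0.03],0],[[0,0,0.5],[0,0,0.05],0]]'; python3 go.py 0.5671 -0.0285 0.1235 1.26
```

```text
time_s: 9.37
ee_pos: [0.5657, -0.0301, 0.1225]
orientation: [0.992, 0.122, -0.0, 0.001]
ft_force: [-5.4, -0.1, 9.2]
finger_gap: 0.128
time_s: 9.53
ee_pos: [0.5656, -0.0302, 0.1225]
orientation: [0.995, 0.097, -0.0, 0.001]
ft_force: [-4.0, 0.5, 9.1]
finger_gap: 0.131
t 9.53 pos [ 0.5656 -0.0302  0.1225] yaw 0.194 F [-4.   0.5  9.1] M [0.   0.87 0.05] gap 0.131 j6 -0.33
shift mm [ 1.8 -1.3 -1. ] turn [ 0.002  0.002 -1.066]
```

```bash
python3 -m pendant '[[[-0.2,0,0.4],[0,0,0.03],0],[[-0.2,0,0.6],[0,0,0.05],0]]'; python3 go.py 0.5671 -0.0285 0.1235 1.26
```

```text
time_s: 9.7
ee_pos: [0.5655, -0.0302, 0.1225]
orientation: [0.997, 0.071, -0.0, 0.001]
ft_force: [-3.8, 0.5, 9.8]
finger_gap: 0.128
t 9.70 pos [ 0.5655 -0.0302  0.1225] yaw 0.142 F [-3.8  0.5  9.8] M [0.03 0.87 0.08] gap 0.128 j6 -0.27
shift mm [ 1.8 -1.4 -1. ] turn [ 0.002  0.002 -1.118]
```

```bash
python3 -m pendant '[[[0,0,0.4],[0,0,0.03],0],[[0,0,0.6],[0,0,0.05],0]]'; python3 go.py 0.5671 -0.0285 0.1235 1.26
```

```text
time_s: 9.87
ee_pos: [0.5654, -0.0302, 0.1224]
orientation: [0.999, 0.045, -0.0, 0.001]
ft_force: [-5.1, 0.6, 10.3]
finger_gap: 0.126
t 9.87 pos [ 0.5654 -0.0302  0.1224] yaw 0.091 F [-5.1  0.6 10.3] M [0.08 0.98 0.03] gap 0.126 j6 -0.22
shift mm [ 1.8 -1.5 -1.1] turn [ 0.002  0.002 -1.169]
```

```bash
python3 -m pendant '[[[0,0,0.4],[0,0,0.03],0],[[0,0,0.6],[0,0,0.05],0]]'; python3 go.py 0.5671 -0.0285 0.1235 1.26
```

```text
time_s: 10.03
ee_pos: [0.5654, -0.0302, 0.1223]
orientation: [1.0, 0.02, -0.0, 0.002]
ft_force: [-4.5, 1.0, 10.0]
finger_gap: 0.13
t 10.03 pos [ 0.5654 -0.0302  0.1223] yaw 0.039 F [-4.5  1.  10. ] M [0.11 1.   0.05] gap 0.130 j6 -0.17
shift mm [ 1.8 -1.6 -1.2] turn [ 0.002  0.002 -1.221]
```

```bash
python3 - <<'E'
from h import *
a=snapshot("scene")
cv2.imwrite("pics/g6.png",cv2.resize(a[138:208,285:365],(720,630),interpolation=cv2.INTER_CUBIC)[:600,:,::-1])
E
```

```text
(no output)
```

View pics/g6.png

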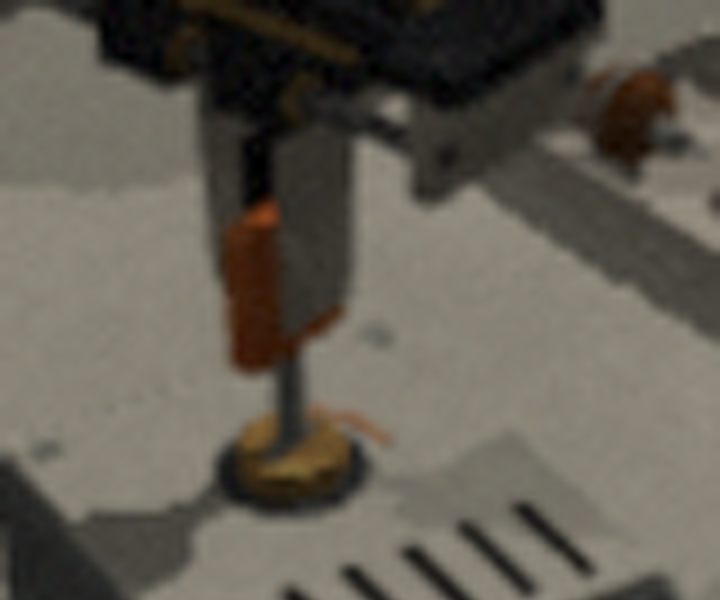

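Scene: the blade sits in the slot at crop (290,440) and the head has turned with the key. Turning on in small steps.

```bash
python3 -m pendant '[[[-0.2,0,0.4],[0,0,0.03],0],[[-0.2,0,0.7],[0,0,0.05],0]]'; python3 go.py 0.5671 -0.0285 0.1235 1.26
```

```text
time_s: 10.25
ee_pos: [0.5652, -0.0302, 0.122]
orientation: [1.0, -0.007, -0.0, 0.002]
ft_force: [-2.9, 0.6, 7.3]
finger_gap: 0.131
t 10.25 pos [ 0.5652 -0.0302  0.122 ] yaw -0.013 F [-2.9  0.6  7.3] M [ 0.05  0.48 -0.02] gap 0.131 j6 -0.12
shift mm [ 1.9 -1.7 -1.5] turn [ 0.002  0.002 -1.273]
```

```bash
python3 -m pendant '[[[0,0,0.4],[0,0,0.03],0],[[0,0,0.6],[0,0,0.05],0]]'; python3 go.py 0.5671 -0.0285 0.1235 1.26
```

```text
time_s: 10.42
ee_pos: [0.5651, -0.0302, 0.1215]
orientation: [0.999, -0.032, -0.0, 0.002]
ft_force: [-1.3, -0.0, 0.8]
finger_gap: 0.128
t 10.42 pos [ 0.5651 -0.0302  0.1215] yaw -0.065 F [-1.3 -0.   0.8] M [-0.06  0.28  0.04] gap 0.128 j6 -0.07
shift mm [ 1.8 -1.8 -2. ] turn [ 0.003  0.002 -1.325]
```

The force has fallen away and the stud is sinking, so it is dropping. I stop turning and follow it straight down.

```bash
python3 -m pendant '[[[0,0,1],[0,0,0],0],[[0,0,2],[0,0,0],0],[[0,0,2],[0,0,0],0]]'; python3 go.py 0.5671 -0.0285 0.1185 -0.065
```

```text
time_s: 10.67
ee_pos: [0.565, -0.0302, 0.119]
orientation: [0.999, -0.032, -0.0, 0.002]
ft_force: [0.3, 0.0, -0.1]
finger_gap: 0.128
t 10.67 pos [ 0.565  -0.0302  0.119 ] yaw -0.064 F [ 0.3  0.  -0.1] M [-0.06 -0.08 -0.  ] gap 0.128 j6 -0.07
shift mm [ 2.  -1.8  0.5] turn [0.003 0.001 0.001]
```

```bash
python3 -m pendant '[[[0,0,1],[0,0,0],0],[[0,0,1.5],[0,0,0],0],[[0,0,1.5],[0,0,0],0]]'; python3 go.py 0.5671 -0.0285 0.1185 -0.065
```

```text
time_s: 10.92
ee_pos: [0.5653, -0.0302, 0.1183]
orientation: [0.999, -0.032, -0.0, 0.002]
ft_force: [-2.9, 0.2, 10.5]
finger_gap: 0.128
t 10.92 pos [ 0.5653 -0.0302  0.1183] yaw -0.064 F [-2.9  0.2 10.5] M [0.05 0.8  0.02] gap 0.128 j6 -0.07
shift mm [ 1.7 -1.8 -0.2] turn [ 0.003 -0.     0.001]
```

```bash
python3 -m pendant '[[[0,0,0.5],[0,0,0],0],[[0,0,0.7],[0,0,0],0],[[0,0,0.8],[0,0,0],0]]'; python3 go.py 0.5671 -0.0285 0.1185 -0.065
```

```text
time_s: 11.17
ee_pos: [0.5653, -0.0302, 0.1183]
orientation: [0.999, -0.032, -0.0, 0.002]
ft_force: [-4.4, 0.6, 10.8]
finger_gap: 0.128
t 11.17 pos [ 0.5653 -0.0302  0.1183] yaw -0.063 F [-4.4  0.6 10.8] M [0.08 0.99 0.  ] gap 0.128 j6 -0.07
shift mm [ 1.7 -1.9 -0.2] turn [ 0.003 -0.     0.002]
```

```bash
python3 -m pendant '[[[0,0,-1],[0,0,0],0],[[0,0,-3],[0,0,0],0],[[0,0,-6],[0,0,0],0]]'; python3 go.py 0.5671 -0.0285 0.1185 -0.065;  python3 -m pendant '[[[0,0,-8],[0,0,0],0],[[0,0,-20],[0,0,0],0],[[0,0,-40],[0,0,0],0],[[0,0,-50],[0,0,0],0]]'; python3 go.py 0.4955 -0.2615 0.19 1.559
python3 - <<'E'
from h import *
a=snapshot("scene")
cv2.imwrite("pics/g7.png",cv2.resize(a[138:208,285:365],(720,630),interpolation=cv2.INTER_CUBIC)[:600,:,::-1])
E
```

```text
time_s: 11.42
ee_pos: [0.5652, -0.0302, 0.1241]
orientation: [1.0, -0.031, -0.0, 0.002]
ft_force: [-0.3, 0.0, -1.2]
finger_gap: 0.128
t 11.42 pos [ 0.5652 -0.0302  0.1241] yaw -0.063 F [-0.3  0.  -1.2] M [-0.02 -0.07 -0.02] gap 0.128 j6 -0.07
shift mm [ 1.8 -1.8  5.6] turn [0.003 0.    0.002]
time_s: 11.75
ee_pos: [0.566, -0.0301, 0.1769]
orientation: [1.0, -0.031, 0.001, 0.002]
ft_force: [-0.2, -0.4, -1.0]
finger_gap: 0.127
t 11.75 pos [ 0.566  -0.0301  0.1769] yaw -0.063 F [-0.2 -0.4 -1. ] M [ 0.02 -0.06  0.05] gap 0.127 j6 -0.07
shift mm [-55.8 235.4 -12.5] turn [ 5.000e-03  1.000e-03 -1.622e+00]
```

View pics/g7.png

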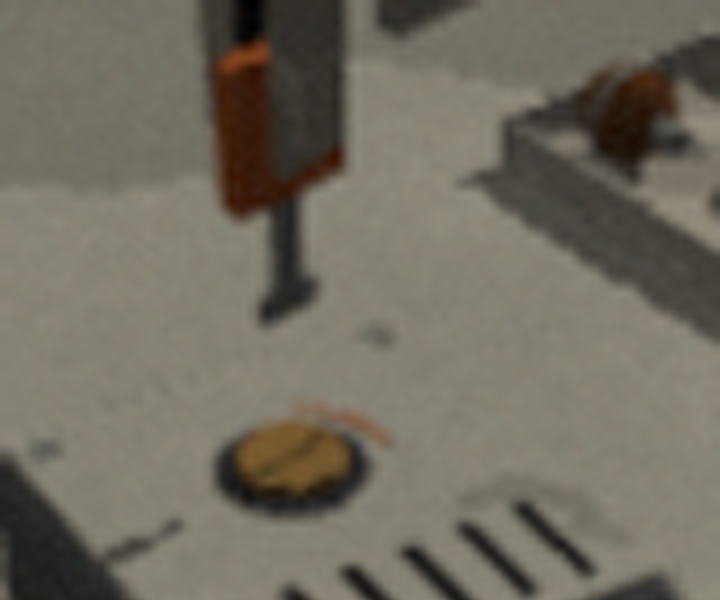

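Scene: the head now sits low with its slot turned, crop (293,455), and the key is clear at crop (285,310). Next I return to the stand.

```bash
python3 -m pendant '[[[-5,20,-3],[0,0,-0.12],0],[[-14,55,-6],[0,0,-0.24],0],[[-22,92,-9],[0,0,-0.36],0],[[-31,130,-12],[0,0,-0.48],0],[[-39,165,-12],[0,0,-0.6],0]]'; python3 go.py 0.4955 -0.2615 0.19 1.559
```

```text
time_s: 12.22
ee_pos: [0.5177, -0.1915, 0.1911]
orientation: [0.965, 0.262, 0.002, 0.003]
ft_force: [0.4, -0.2, -1.2]
finger_gap: 0.128
t 12.22 pos [ 0.5177 -0.1915  0.1911] yaw 0.530 F [ 0.4 -0.2 -1.2] M [-0.04 -0.19  0.04] gap 0.128 j6 -0.97
shift mm [-54.5  49.2   1.3] turn [ 7.000e-03  1.000e-03 -1.029e+00]
```

```bash
python3 -m pendant '[[[-14,12,0],[0,0,-0.12],0],[[-28,25,1],[0,0,-0.24],0],[[-42,37,1],[0,0,-0.36],0],[[-54,49,1],[0,0,-0.48],0],[[-54,49,1],[0,0,-0.6],0]]'; python3 go.py 0.4955 -0.2615 0.19 1.559; python3 -m pendant '[[[0,0,0],[0,0,-0.12],0],[[0,0,0],[0,0,-0.24],0],[[0,0,0],[0,0,-0.36],0],[[0,0,0],[0,0,-0.43],0],[[0,0,0],[0,0,-0.43],0]]'; python3 go.py 0.4955 -0.2615 0.15 1.559
```

```text
time_s: 12.63
ee_pos: [0.4951, -0.2636, 0.1903]
orientation: [0.843, 0.537, 0.001, 0.004]
ft_force: [0.4, 0.2, -1.3]
finger_gap: 0.127
t 12.63 pos [ 0.4951 -0.2636  0.1903] yaw 1.134 F [ 0.4  0.2 -1.3] M [ 0.06 -0.19  0.01] gap 0.127 j6 -1.71
shift mm [ 2.  -0.5  0.3] turn [ 0.007  0.004 -0.425]
time_s: 13.05
ee_pos: [0.495, -0.2635, 0.1902]
orientation: [0.708, 0.706, 0.0, 0.004]
ft_force: [0.6, -0.7, -1.3]
finger_gap: 0.122
t 13.05 pos [ 0.495  -0.2635  0.1902] yaw 1.567 F [ 0.6 -0.7 -1.3] M [ 0.05 -0.16 -0.04] gap 0.122 j6 -2.14
shift mm [ 2.2  0.3 40.2] turn [0.006 0.005 0.009]
```

```bash
python3 -m pendant '[[[2,0,10],[0.006,0.005,0.009],0],[[2,0,30],[0.006,0.005,0.009],0],[[2,0,50],[0.006,0.005,0.009],0],[[2.2,0.3,57],[0.006,0.005,0.009],0],[[2.2,0.3,57],[0.006,0.005,0.009],0]]'; python3 -m pendant '[[[0,0,0],[0,0,0],0],[[0,0,0],[0,0,0],0]]';python3 go.py 0.4955 -0.2615 0.0635 1.559
python3 - <<'E'
from rel import *
s=read_state();im=snapshot("scene");x,y,z=s["ee_pos"];yaw=1.559-np.pi/2
cv2.imwrite("pics/scene3.png",im[:,:,::-1])
tz=z-.0555;print(tz)
x0,y0,x1,y1=205,175,270,245;kk=8
o=cv2.resize(im[y0:y1,x0:x1],None,fx=kk,fy=kk,interpolation=cv2.INTER_CUBIC)[:,:,::-1].copy()
for P,col in[(box(x,y,yaw,.022,.003,tz,tz+.009),(0,255,0)),(disc(x,y,.005,tz+.009,tz+.042),(0,255,255)),
  (box(x,y,yaw,.044,.012,tz+.042,tz+.092),(0,255,0)),(box(.4955,-.2615,-.01,.064,.044,.05,.05),(255,0,255)),(box(.4955,-.2615,-.01,.028,.014,.05,.05),(255,0,255))]:
    h=cv2.convexHull(((proj("scene",P)+[-.9,-.2]-[x0,y0]+.5)*kk).astype(np.int32));cv2.polylines(o,[h],True,col,1)
cv2.imwrite("pics/ov5.png",o)
E
```

```text
time_s: 13.47
ee_pos: [0.4947, -0.2609, 0.1312]
orientation: [0.712, 0.702, -0.0, -0.002]
ft_force: [0.2, 0.7, -1.5]
finger_gap: 0.13
time_s: 13.63
ee_pos: [0.495, -0.261, 0.1317]
orientation: [0.712, 0.702, -0.0, -0.002]
ft_force: [0.6, -0.7, -1.9]
finger_gap: 0.126
t 13.63 pos [ 0.495  -0.261   0.1317] yaw 1.556 F [ 0.6 -0.7 -1.9] M [ 0.07 -0.13  0.03] gap 0.126 j6 -2.12
shift mm [-0.6  0.7 68.2] turn [-0.003 -0.002 -0.003]
0.07618960382299234
```

View pics/ov5.png

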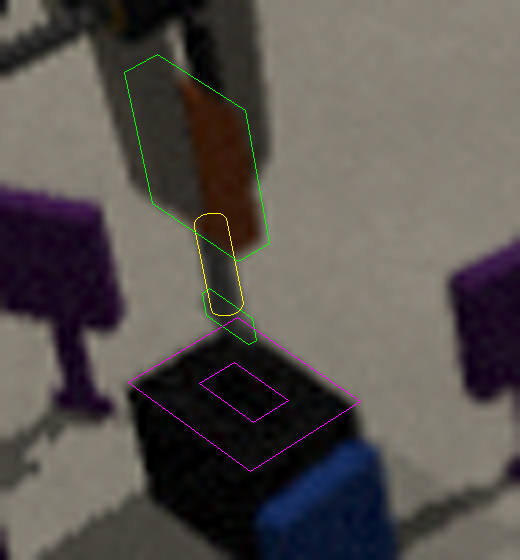

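The key is upright in the grip, untilted, and lined up over the stand hole. I insert it gently.

```bash
python3 -m pendant '[[[-0.5,0.5,12],[0,0,0],0],[[-0.5,0.6,20],[0,0,0],0],[[-0.5,0.6,24],[0,0,0],0],[[-0.5,0.6,28],[0,0,0],0],[[-0.5,0.6,31],[0,0,0],0]]'; python3 go.py 0.4955 -0.2615 0.0635 1.559
```

```text
time_s: 14.1
ee_pos: [0.4955, -0.2615, 0.1002]
orientation: [0.712, 0.702, -0.0, -0.002]
ft_force: [-0.9, -0.1, -0.2]
finger_gap: 0.127
t 14.10 pos [ 0.4955 -0.2615  0.1002] yaw 1.556 F [-0.9 -0.1 -0.2] M [ 0.03 -0.16 -0.  ] gap 0.127 j6 -2.12
shift mm [-0.1  0.1 36.7] turn [-0.003 -0.002 -0.003]
```

```bash
python3 -m pendant '[[[0,0,6],[0,0,0],0],[[0,0,12],[0,0,0],0],[[0,0,18],[0,0,0],0],[[0,0,24],[0,0,0],0],[[0,0,28],[0,0,0],0]]'; python3 go.py 0.4955 -0.2615 0.0635 1.559
```

```text
time_s: 14.52
ee_pos: [0.4952, -0.2613, 0.0714]
orientation: [0.712, 0.702, -0.001, -0.002]
ft_force: [-1.0, 0.6, -1.4]
finger_gap: 0.127
t 14.52 pos [ 0.4952 -0.2613  0.0714] yaw 1.556 F [-1.   0.6 -1.4] M [ 0.04 -0.14 -0.01] gap 0.127 j6 -2.12
shift mm [-0.2  0.4  7.9] turn [-0.004 -0.002 -0.003]
```

```bash
python3 -m pendant '[[[0,0.3,3],[0,0,0],0],[[0,0.3,5],[0,0,0],0],[[0,0.3,6.5],[0,0,0],0],[[0,0.3,7],[0,0,0],0]]'; python3 go.py 0.4955 -0.2615 0.0635 1.559
```

```text
time_s: 14.85
ee_pos: [0.4955, -0.2613, 0.0642]
orientation: [0.712, 0.702, -0.0, -0.002]
ft_force: [0.6, -0.5, -1.4]
finger_gap: 0.126
t 14.85 pos [ 0.4955 -0.2613  0.0642] yaw 1.556 F [ 0.6 -0.5 -1.4] M [ 0.03 -0.12 -0.04] gap 0.126 j6 -2.12
shift mm [-0.2  0.1  0.7] turn [-0.004 -0.002 -0.003]
```

```bash
python3 -m pendant '[[[0,0,0.6],[0,0,0],0],[[0,0,1],[0,0,0],0]]'; python3 go.py 0.4955 -0.2615 0.0635 1.559;  python3 -m pendant '[[[0,0,0],[0,0,0],0.16],[[0,0,0],[0,0,0],0.2],[[0,0,0],[0,0,0],0.3],[[0,0,0],[0,0,0],0.45],[[0,0,0],[0,0,0],0.45]]'; python3 go.py 0.4955 -0.2615 0.0635 1.559
```

```text
time_s: 15.02
ee_pos: [0.4956, -0.2613, 0.0635]
orientation: [0.712, 0.702, -0.0, -0.002]
ft_force: [-2.7, 1.7, 4.7]
finger_gap: 0.129
t 15.02 pos [ 0.4956 -0.2613  0.0635] yaw 1.556 F [-2.7  1.7  4.7] M [ 0.34  0.2  -0.01] gap 0.129 j6 -2.12
shift mm [-0.2 -0.1  0. ] turn [-0.003 -0.002 -0.003]
time_s: 15.43
ee_pos: [0.4956, -0.2614, 0.0636]
orientation: [0.712, 0.702, -0.0, -0.002]
ft_force: [0.7, -0.2, -0.2]
finger_gap: 0.368
t 15.43 pos [ 0.4956 -0.2614  0.0636] yaw 1.556 F [ 0.7 -0.2 -0.2] M [ 0.08 -0.16 -0.  ] gap 0.368 j6 -2.12
shift mm [-0.1 -0.1  0.1] turn [-0.003 -0.002 -0.003]
```

The key seated at 5 N and has been released. I retreat straight up, then away.

```bash
python3 -m pendant '[[[0,0,-10],[0,0,0],0.45],[[0,0,-25],[0,0,0],0.45],[[0,0,-55],[0,0,0],0.45],[[0,0,-90],[0,0,0],0.45],[[0,0,-120],[0,0,0],0.45]]'; python3 -m pendant '[[[-30,20,-10],[0,0,0],0.45],[[-70,40,-15],[0,0,0],0.45],[[-110,60,-20],[0,0,0],0.45],[[-150,90,-20],[0,0,0],0.45],[[-180,120,-20],[0,0,0],0.45]]'; python3 -m pendant '[[[-30,30,0],[0,0,0],0.45],[[-60,60,0],[0,0,0],0.45],[[-60,60,0],[0,0,0],0.45]]'
python3 - <<'E'
from h import *
a=snapshot("scene");b=snapshot("top")
cv2.imwrite("pics/end_s.png",cv2.resize(a[120:290,170:450],(790,480),interpolation=cv2.INTER_CUBIC)[:,:,::-1])
cv2.imwrite("pics/end_t.png",b[:,:,::-1])
print([np.round(d["extent"]).tolist() for d in spot_in("top","stand")])
E
```

```text
time_s: 15.85
ee_pos: [0.496, -0.2616, 0.1863]
orientation: [0.712, 0.702, -0.0, -0.002]
ft_force: [0.4, -0.2, 0.0]
finger_gap: 0.446
time_s: 16.27
ee_pos: [0.6032, -0.4342, 0.2074]
orientation: [0.713, 0.701, -0.0, -0.001]
ft_force: [0.1, 0.7, 0.5]
finger_gap: 0.447
time_s: 16.52
ee_pos: [0.6634, -0.4976, 0.2062]
orientation: [0.713, 0.701, -0.0, -0.001]
ft_force: [0.0, 0.4, -0.3]
finger_gap: 0.448
[[401.0, 222.0, 422.0, 244.0], [178.0, 185.0, 234.0, 257.0]]
```

View pics/end_s.png

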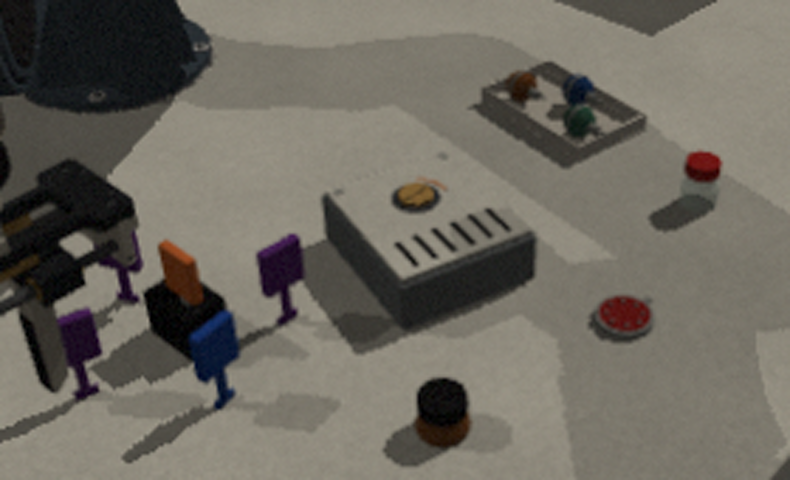

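View pics/end_t.png

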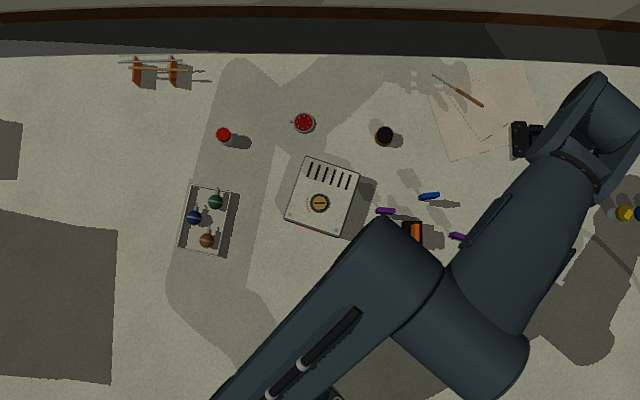

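The scene view shows the key upright in its stand (crop (180,275)), the stud low and turned (crop (415,195)), and the tray, pots, pendant and other keys where they were.

```bash
python3 -c "
from station import *
print(read_state()['ft_force']);print(close_job())"
```

```text
[ 0.13585134 -0.24331362 -0.24000705]
the job is handed in; nothing more can be done
None
```

I took the orange-handled key from its black stand and put its blade in the stud's slot. I then pressed to the hard stop at about 10–12 N and turned clockwise. At about 1.3 rad the force fell away and the stud sank, so I stopped turning and followed it straight down to the bottom. I put the key back upright in the stand and handed the job in at about 17 s.

**Last checks:**
- **Stud:** the picture shows it low, with its slot turned.
- **Key:** it stands upright in the stand and seated with about 5 N.
- **Other things:** the tray, pots, pendant and other keys look unmoved.
- **Robot:** wrist force was about 0, touching nothing.

**Disagreements:** the two cameras differed by about 2 mm on the stud's position, so I used the middle and the blade went in first time. The last drop measured 4–4.5 mm instead of 5 mm. I put that down to measuring error, since pressing further met a firm stop.

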